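Empty the square hopper

ROBOT

A 7-joint arm with a two-finger parallel gripper is mounted at the origin on a cart in front of the work surface, level with it; the furniture and walls round the work are solid. World frame = base frame: x ahead of the robot, y to its left, z up, the work surface at z = 0. Lengths are in m, angles in rad, forces in N, time in s.
With the tool pointing down it reaches from about 0.4 to 0.875 m from the base axis. Payload 4.4 kg.
Tool frame: the origin (TCP) lies at the very end of the fingers, on their centre line; the grasp point (between the pads) lies r.grasp_offset behind it (r.grasp_offset is the distance from the TCP to the grasp point, in m); z points along the fingers, y is the direction in which the jaws open and shut (so a half turn about z gives the same grasp; the last joint's range is limited). The gripper opens to 85 mm and grips with 20 to 120 N. Pads are 22 mm wide; open, the fingers measure 114 mm over their backs; the gripper's body (76 mm by 85 mm) begins 54 mm behind the grasp point. The pads swing forward as they close: fully open they stand 13 mm farther back than shut.
Start: joints at [1.27, 0.628, 0.038, 1.517, -0.027, 0.996, -0.02], TCP at [0.151, -0.632, 0.231] pointing down, gripper open.
Joint ranges: [-3.06, 3.06], [-0.37, 2.12], [-1.25, 1.32], [0.18, 2.47], [-1.1, 4.24], [0.23, 1.98], [-2.94, 2.94]. Speed limits (rad/s): [2.57, 2.57, 3.14, 3.14, 3.14, 3.14, 3.14].

INTERFACE

Orientations are given as a unit quaternion [w, x, y, z].
In Python, from rig import readout, eyes, job, r gives the robot as it stands.
- The arm moves only by the tool jog_arm, never from a script. Its argument "motion" is a list of rows, each a list of 5 numbers: the closure, from 0 (fully open) to 1 (shut), then the shift along the tool's x, y, z in m, then the turn about the tool's z in degrees. In form: [[claw, x, y, z, roll], ...]. A call has 1 to 10 rows; each row shifts and turns the pose as measured when the row begins, along the tool's axes as they then stand; what a row does not reach is not made up. A row lasts 1/8 s, in which the tool goes at most 62.5 mm and 10.7 degrees, less where a joint would pass 70% of its speed; a pose out of reach is approached as far as the arm can. A call is refused whole if a number of a shift passes 0.0625 or a number of a turn 10.7, either way. A call with a gripper value outside its range is refused whole. The fingers move at their own pace and stop on an object; the grip force is fixed at half the most. Time passes only in rows, so rows that do not move let the fingers close. It gives the time, the measured TCP pose, the force and the opening at its end, in the units of the state.
- readout.get_obs(): the state, without advancing time (a new reading comes with each control period).
- eyes.camera(name): name is "side" or "top" or "wrist"; returns a dict with "pixels" (480x640x3 uint8, red, green, blue), "K" (3x3 intrinsics, pixels), "D" ([k1, k2, p1, p2, k3] as OpenCV has them; the pictures are not rectified), "origin" and "attitude" of the camera in the world; the wrist camera has in their place "tool_from_camera" (4x4, takes a point from camera to tool coordinates, whose origin is the TCP and whose axes are the flange's). Camera axes: x right, y down, z forward; pixel columns grow to the right and rows downward; lengths in m; the calibration is good to about 2 mm. A picture is of the moment at which its call begins: read the wrist's pose just before it. There is no depth.
- job.hand_in(): hands the job in, once; it reports no verdict.
The state is a dict: "time": time; "joint_positions": joint angles; "qd": joint speeds; "tau": joint torques, N m; "position": TCP position; "eef_rot": TCP orientation; "wrist_force": force on the tool from outside, world axes, zero at the start; "torque": the same for the moment, N m; "opening": opening from 0.0 (shut) to 1.0 (fully open).
Only numpy, scipy, OpenCV 4.12 (cv2) and the standard library are available. Lean on these libraries where they do the work, as an engineer would, in place of code of your own. Each camera call takes 0.05 s, during which the arm holds its last target. There are 200 camera calls.

TASK

Two small steel ball hoppers stand on the desk, each shut by a slide gate with a black knob at the front. Draw the gate of the square hopper all the way out until it reaches its end stop, so that it stays open, and let go of the knob; leave the gate of the round hopper shut.

Things in the scene. Friction and masses are not known exactly. Their poses are not given: they have to be found in the camera images.
- square_knob (a point): Knob of the square hopper's gate: upright black cylinder, diameter 20 mm, 48 mm high, on the front end of a flat pull bar (14 mm wide, 5 mm thick) that leads back to the gate. The point is on its axis, 20 mm below its top, about 145 mm above the desk. The gate is drawn out along the point's own -x axis: level, away from the hopper, towards the robot within 0.2 rad of world -x; +z is up.
- square_hopper: The hopper with a square steel bin, 128 mm wide, top 258 mm above the desk, on four legs over a catch tray; fixed to the desk. Origin: middle of its foot, on the desk; x and z axes parallel to the knob's. With the gate shut the knob is 155 mm in front (-x); the bin's front rim is 64 mm in front, the gate's stop bar 115 to 125 mm in front, its top 123 mm above the desk.
- square_gate (a joint): How far the gate of the square hopper is drawn out, in m: 0 is shut, 0.080 is at its end stop. It starts up to 0.008 out. It slides with a friction of about 3 N, has no spring and stays where it is left.
- round_gate (a joint): How far the gate of the other hopper is drawn out, in m, in the same way. That hopper has a round steel funnel, 120 mm in diameter and as high; its stand, bar and knob are the same. The two hoppers stand side by side, middles 0.17 m or more apart, and may have changed places.

How it is judged:
At the end, for the whole second after the job is handed in: The gate of the square hopper rests drawn out to its end stop at 80 mm, or within 10 mm of it; the gate of the round hopper is less than 20 mm out (value of joint square_gate above 0.07 m and velocity of joint square_gate below 0.01 m/s and value of joint round_gate below 0.02 m); the robot touches nothing.
It fails at once if the gate of the round hopper was drawn out 20 mm or more (value of joint round_gate above 0.02 m).
It also fails if it takes over 29 s, if anything falls off the work surface, if the arm or the gripper's body presses on something with over 40 N, if the wrist force passes 120 N, or if a joint passes its speed limit or range.

## Working session

There is one attempt and no reset: what is moved stays moved. The work goes in short steps, Python scripts to look and compute and a tool call to move; the robot and the scene stay as the last step left them, time stands still between calls to the robot, and variables do not carry over. Pictures are saved under pics/ and viewed, about 8 in all and at most 12, crops included, and the job is handed in when it is done.

Besides the shell and the picture viewer there is one more tool, called after ">>>" as name(argument=value, ...), one argument or row to a line, values as JSON. jog_arm: Moves the arm, as the interface text tells. Its arguments: {"type":"object","properties":{"motion":{"type":"array","items":{"type":"array","items":{"type":"number"}}}},"required":["motion"]}

```bash
mkdir -p pics
python3 - <<'E'
from rig import readout, eyes, r
import cv2, numpy as np
np.set_printoptions(precision=4,suppress=True)
o=readout.get_obs()
print(o['time'],o['position'],o['eef_rot'],o['opening'],r.grasp_offset)
for n in('top','side'):
    c=eyes.camera(n); cv2.imwrite(f'pics/{n}0.png',c['pixels'][:,:,::-1]); print(n,c['K'],c['D'],c['origin'],c['attitude'])
    np.savez(f'{n}.npz',**{k:np.array(v) for k,v in c.items()})
E
```

```text
0.0 [ 0.1511 -0.6315  0.2304] [-0.001   0.9931  0.1171 -0.0001] 1.0045315900032648 0.0187
top [[453.3739   0.     323.5938]
 [  0.     453.3739 237.0783]
 [  0.       0.       1.    ]] [0.0223 0.     0.     0.     0.    ] [0.5598 0.1321 0.963 ] [-0.0349  0.7107 -0.7013  0.0417]
side [[520.6542   0.     314.2953]
 [  0.     520.6542 235.3118]
 [  0.       0.       1.    ]] [-0.1209  0.      0.      0.      0.    ] [ 0.0959 -0.045   0.7285] [-0.2921  0.7427 -0.5603  0.2219]
```

View pics/top0.png

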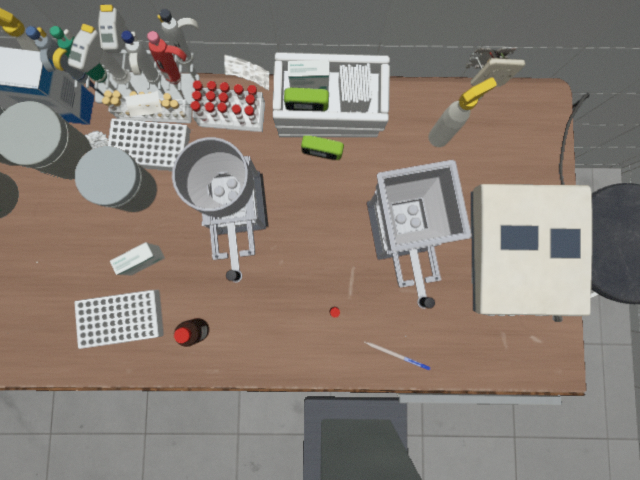

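View pics/side0.png

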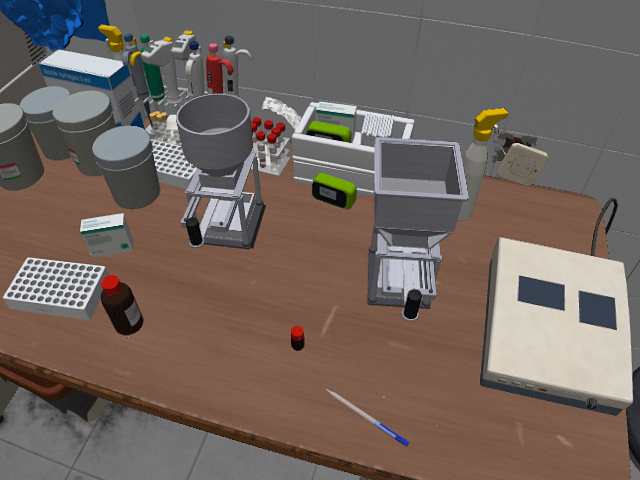

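The square hopper is on the right. Its knob is near (428,302) in the top view and (413,293) in the side view. The round hopper is on the left, with its knob at (233,275) in the top view. Next I'll enlarge both knob areas.

Run:
```python
import cv2, numpy as np
a=cv2.imread('pics/top0.png')[150:320,360:480]; b=cv2.imread('pics/side0.png')[220:330,360:460]
f=lambda i,s:cv2.resize(i,None,fx=s,fy=s,interpolation=cv2.INTER_CUBIC)
a=f(a,3.5);b=f(b,3.5)
H=max(a.shape[0],b.shape[0]);p=lambda i:np.pad(i,((0,H-i.shape[0]),(0,0),(0,0)))
cv2.imwrite('pics/crop.png',np.hstack([p(a),p(b)]))
```

```text
(no output)
```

View pics/crop.png

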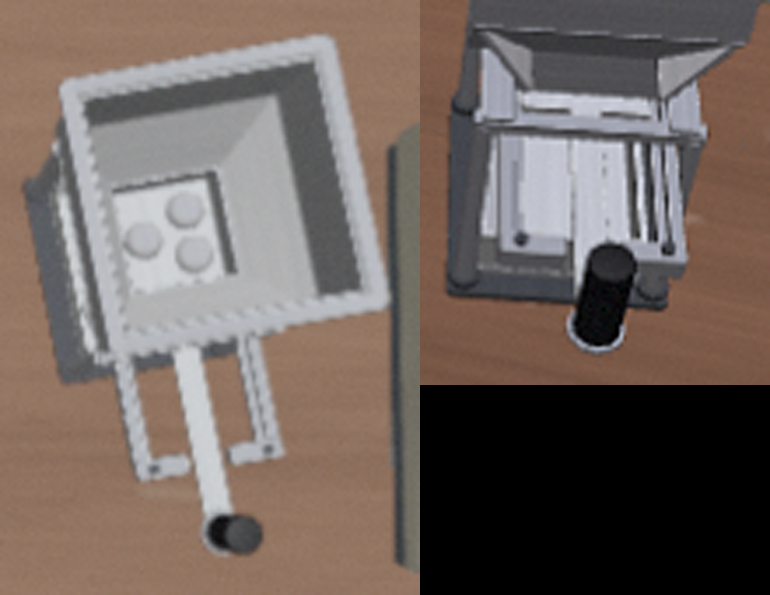

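The crop puts the knob's top centre at about (429,303) in the top view and (415,295) in the side view. The rim corners in the crop are at about (65,85), (330,42), (385,300) and (120,350).

```bash
cat > h.py <<'E'
import numpy as np, cv2
from scipy.spatial.transform import Rotation as R
def rot(q): return R.from_quat(np.roll(q,-1)).as_matrix()
def ray(c,uv):
    p=cv2.undistortPoints(np.array([[uv]],float),c['K'],c['D'])[0,0]
    return np.array(c['origin']),rot(c['attitude'])@[p[0],p[1],1]
def onz(c,uv,z):
    o,d=ray(c,uv); return o+d*(z-o[2])/d[2]
E
python3 - <<'E'
from h import *
np.set_printoptions(precision=4,suppress=True)
t=np.load('top.npz');s=np.load('side.npz')
a=(429.1,302.9);b=(414.9,294.9)
print(onz(t,a,.165),onz(s,b,.165))
o1,d1=ray(t,a);o2,d2=ray(s,b)
k=np.linalg.lstsq(np.c_[d1,-d2],o2-o1,rcond=None)[0];print(o1+k[0]*d1,o2+k[1]*d2)
C=np.array([onz(t,(360+x/3.5,150+y/3.5),.258) for x,y in [(65,85),(330,42),(385,300),(120,350)]])
print(C,C.mean(0),[np.linalg.norm(C[i]-C[i-1]) for i in range(4)])
for i,j in [(3,0),(2,1)]: v=C[j]-C[i];print(np.arctan2(v[1],v[0]))
v=C[0]-C[1];print('w',np.arctan2(v[1],v[0])-np.pi/2)
v=C[3]-C[2];print('w',np.arctan2(v[1],v[0])-np.pi/2)
v=C.mean(0)-onz(t,a,.165);print('knob->mid',np.arctan2(v[1],v[0]),np.linalg.norm(v[:2]))
E
```

```text
[ 0.5337 -0.0605  0.165 ] [ 0.5341 -0.0624  0.165 ]
[ 0.5337 -0.0606  0.1645] [ 0.5342 -0.0624  0.1649]
[[ 0.7381  0.0398  0.258 ]
 [ 0.7598 -0.0809  0.258 ]
 [ 0.6419 -0.1035  0.258 ]
 [ 0.6178  0.0152  0.258 ]] [ 0.6894 -0.0323  0.258 ] [np.float64(0.1228020700120532), np.float64(0.1226119924041026), np.float64(0.12005049163904537), np.float64(0.12110345353833153)]
0.20113321716250063
0.18884609442394945
w 0.1777397301309609
w 0.20024620707821494
knob->mid 0.17894906425409407 0.15817683282017767
```

The two views agree to 2 mm at the knob: (0.534, -0.0615), top at z 0.165. The rim is about 0.122 m across, as it should be, and the yaw is about 0.185. Approaching high first.

>>> jog_arm(
  motion=[
    [0,0.02,-0.02,0,2.8],
    [0,0.04,-0.04,0,0],
    [0,0.04,-0.04,0,0],
    [0,0.04,-0.04,0,0],
    [0,0.04,-0.04,0,0],
    [0,0.04,-0.04,0,0],
    [0,0.04,-0.04,0,0],
    [0,0.04,-0.04,0,0],
    [0,0.03,-0.04,0,0],
    [0,0,0,0,0],
  ],
)

```text
time: 1.35
position: [0.4192, -0.2232, 0.2271]
eef_rot: [-0.002, 0.996, 0.092, -0.001]
wrist_force: [-0.2, -1.0, 0.1]
opening: 0.997
```

```bash
cat > go.py <<'E'
import sys
from h import *
from rig import readout
np.set_printoptions(precision=4,suppress=True)
def delta(target,yaw=.185):
    o=readout.get_obs();M=rot(o['eef_rot'])
    print('t',o['time'],'p',o['position'],'tilt',M[2,2],'roll deg',np.degrees(np.arctan2(M[1,0],M[0,0])-yaw),'shift',M.T@(np.array(target)-o['position']),'F',o['wrist_force'],'open',o['opening'])
if __name__=='__main__': delta([float(v) for v in sys.argv[1:4]])
E
python3 go.py .534 -.0615 .23
```

```text
t 1.35 p [ 0.4192 -0.2232  0.2271] tilt -0.9999852812892418 roll deg -0.07890624912092715 shift [ 0.1423 -0.1381 -0.0025] F [-0.2415 -1.0438  0.0531] open 0.9974923845043827
```

>>> jog_arm(
  motion=[
    [0,0.035,-0.035,0,0],
    [0,0.035,-0.035,0,0],
    [0,0.035,-0.035,0,0],
    [0,0.035,-0.035,0,0],
    [0,0.02,-0.015,0,0],
    [0,0,0,0,0],
  ],
)

```text
time: 2.1
position: [0.5506, -0.0439, 0.2256]
eef_rot: [-0.001, 0.996, 0.087, -0.003]
wrist_force: [-0.3, -0.8, -0.6]
opening: 0.996
```

```bash
python3 go.py .534 -.0615 .23
python3 - <<'E'
from rig import eyes
import cv2
c=eyes.camera('wrist');cv2.imwrite('pics/w1.png',c['pixels'][:,:,::-1])
E
```

```text
t 2.1 p [ 0.5506 -0.0439  0.2256] tilt -0.9999836272523568 roll deg -0.6296529847967984 shift [-0.0194  0.0144 -0.0043] F [-0.2802 -0.7665 -0.5742] open 0.995697348671161
```

View pics/w1.png

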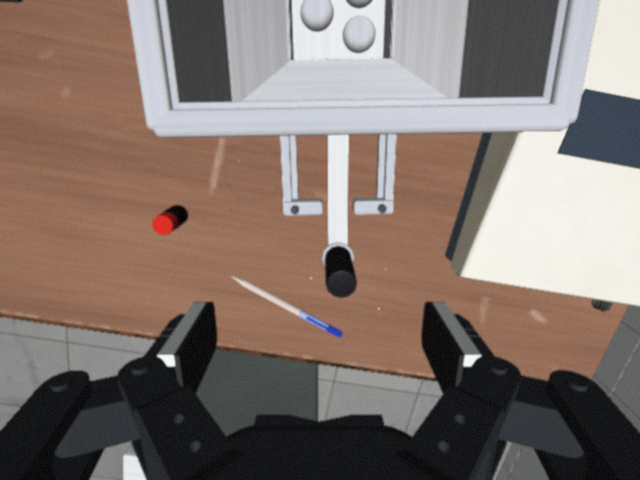

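The wrist view shows the knob's top at about (341,283), with the pull bar running straight back to the bin. I'll check the knob position from this view.

```bash
python3 - <<'E'
from h import *
from rig import readout,eyes
o=readout.get_obs();c=eyes.camera('wrist');T=np.array(c['tool_from_camera'])
M=rot(o['eef_rot']);p=cv2.undistortPoints(np.array([[[341,283.]]]),np.array(c['K']),np.array(c['D']))[0,0]
d=M@T[:3,:3]@[p[0],p[1],1];s=M@T[:3,3]+o['position']
print(s+d*(.165-s[2])/d[2])
E
python3 go.py .534 -.0615 .18
```

```text
[ 0.53344231 -0.06112248  0.165     ]
t 2.2 p [ 0.549  -0.0462  0.2257] tilt -0.9999746592845122 roll deg -0.8240287096104889 shift [-0.0171  0.0125  0.0458] F [-0.6925 -0.9584 -0.5685] open 1.0024576118025048
```

>>> jog_arm(
  motion=[
    [0,-0.01,0.008,0,-0.8],
    [0,-0.007,0.006,0,0],
    [0,0,0,0,0],
    [0,0,0,0.02,0],
    [0,0,0,0.015,0],
    [0,0,0,0,0],
  ],
)

```text
time: 2.95
position: [0.5307, -0.0705, 0.1907]
eef_rot: [0.001, 0.996, 0.088, -0.004]
wrist_force: [-0.4, -0.0, 0.9]
opening: 0.996
```

```bash
python3 go.py .5335 -.0613 .13
```

```text
t 2.95 p [ 0.5307 -0.0705  0.1907] tilt -0.9999698174551844 roll deg -0.5068695238854559 shift [ 0.0048 -0.0086  0.0606] F [-0.3984 -0.0109  0.8647] open 0.9964783138706265
```

>>> jog_arm(
  motion=[
    [0,0.004,-0.006,0,0],
    [0,0,0,0,0],
    [0,0,0,0.02,0],
    [0,0,0,0.02,0],
    [0,0,0,0.02,0],
    [0,0,0,0,0],
  ],
)

```text
time: 3.7
position: [0.537, -0.0624, 0.1323]
eef_rot: [0.001, 0.996, 0.089, -0.0]
wrist_force: [-0.2, 1.0, 0.4]
opening: 1.003
```

```bash
python3 go.py .5335 -.0613 .13
```

```text
t 3.7 p [ 0.537  -0.0624  0.1323] tilt -0.9999965171009518 roll deg -0.3725637747131881 shift [-0.0032 -0.0017  0.0023] F [-0.1972  0.9975  0.4473] open 1.0028772798814538
```

Well aligned, so I'll close the gripper.

>>> jog_arm(
  motion=[
    [1,-0.003,-0.001,0,0],
    [1,0,0,0,0],
    [1,0,0,0,0],
    [1,0,0,0,0],
    [1,0,0,0,0],
    [1,0,0,0,0],
    [1,0,0,0,0],
    [1,0,0,0,0],
  ],
)

```text
time: 4.7
position: [0.5352, -0.0609, 0.1352]
eef_rot: [0.001, 0.996, 0.089, 0.002]
wrist_force: [-0.5, 0.3, -0.1]
opening: 0.216
```

```bash
python3 go.py .456 -.0755 .13
```

```text
t 4.7 p [ 0.5352 -0.0609  0.1352] tilt -0.9999905991185981 roll deg -0.3398982241878884 shift [-0.0805  0.0003  0.0049] F [-0.5211  0.32   -0.0608] open 0.21618463798560927
```

Opening is about 18 mm, so the knob is gripped. Pulling along tool -x.

>>> jog_arm(
  motion=[
    [1,-0.012,0,0,0],
    [1,-0.015,0,0,0],
    [1,-0.015,0,0,0],
    [1,-0.015,0,0,0],
    [1,-0.01,0,0,0],
    [1,0,0,0,0],
  ],
)

```text
time: 5.45
position: [0.4672, -0.0739, 0.1352]
eef_rot: [0.002, 0.996, 0.089, 0.005]
wrist_force: [0.8, -0.2, -2.5]
opening: 0.214
```

```bash
python3 go.py .456 -.0755 .13
```

```text
t 5.45 p [ 0.4672 -0.0739  0.1352] tilt -0.999939989641797 roll deg -0.3651272844712812 shift [-0.0114 -0.0004  0.0051] F [ 0.7832 -0.1914 -2.462 ] open 0.21443126157876388
```

>>> jog_arm(
  motion=[
    [1,-0.005,0,0,0],
    [1,-0.005,0,0,0],
    [1,-0.005,0,0,0],
    [1,-0.004,0,0,0],
  ],
)

```text
time: 5.95
position: [0.4606, -0.0752, 0.1355]
eef_rot: [0.002, 0.996, 0.091, 0.017]
wrist_force: [9.0, 1.4, -7.0]
opening: 0.212
```

```bash
python3 go.py .456 -.0755 .13
```

```text
t 5.95 p [ 0.4606 -0.0752  0.1355] tilt -0.999395538153364 roll deg -0.18872930858665216 shift [-0.0048 -0.0006  0.0053] F [ 9.002   1.3967 -7.0128] open 0.21179993773331043
```

The force has risen to 9 N after 76 mm of pull plus the initial 3 mm or so, which fits the end stop. I'll pull once more to confirm.

>>> jog_arm(
  motion=[
    [1,-0.006,0,0,0],
    [1,-0.006,0,0,0],
  ],
)

```text
time: 6.2
position: [0.4608, -0.0752, 0.1358]
eef_rot: [0.002, 0.995, 0.092, 0.029]
wrist_force: [15.4, 3.2, -16.3]
opening: 0.21
```

>>> jog_arm(
  motion=[
    [1,0,0,0,0],
    [0.3,0,0,0,0],
    [0,0,0,0,0],
    [0,0,0,0,0],
    [0,0,0,0,0],
    [0,0,0,0,0],
    [0,0,0,0,0],
  ],
)

```text
time: 7.08
position: [0.4584, -0.0759, 0.1356]
eef_rot: [0.003, 0.995, 0.092, 0.026]
wrist_force: [0.2, -0.4, 0.7]
opening: 1.001
```

```bash
python3 go.py .456 -.0755 .24
```

```text
t 7.075 p [ 0.4584 -0.0759  0.1356] tilt -0.9985978509935723 roll deg 0.018345932538105094 shift [ 0.0032  0.0002 -0.1043] F [ 0.234  -0.3706  0.7316] open 1.001487985724079
```

At the stop: 15 N and no further movement. Gripper is open, so I'll lift straight up clear of the knob and look.

>>> jog_arm(
  motion=[
    [0,0,0,-0.02,0],
    [0,0,0,-0.03,0],
    [0,0,0,-0.03,0],
    [0,0,0,-0.03,0],
    [0,0,0,-0.02,0],
    [0,0.0,0.05,0,0],
    [0,0,0.05,0,0],
    [0,0,0.05,0,0],
    [0,0,0,0,0],
    [0,0,0,0,0],
  ],
)

```text
time: 8.32
position: [0.4798, -0.2257, 0.2713]
eef_rot: [0.002, 0.995, 0.095, 0.026]
wrist_force: [0.3, 0.9, 0.7]
opening: 1.0
```

```bash
python3 go.py .456 -.0755 .24
python3 - <<'E'
from rig import eyes
import cv2,numpy as np
a=eyes.camera('top')['pixels'][130:350,170:490,::-1];b=eyes.camera('side')['pixels'][80:380,160:480,::-1]
cv2.imwrite('pics/end.png',np.vstack([cv2.resize(a,None,fx=1.2,fy=1.2),cv2.resize(b,(384,330))]))
cv2.imwrite('pics/endtop.png',cv2.resize(a,None,fx=2.4,fy=2.4))
E
```

```text
t 8.325 p [ 0.4798 -0.2257  0.2713] tilt -0.9985862120835466 roll deg 0.27630063557867285 shift [ 0.0033 -0.1523  0.0301] F [0.3412 0.8608 0.6884] open 1.0004296677824545
```

View pics/endtop.png

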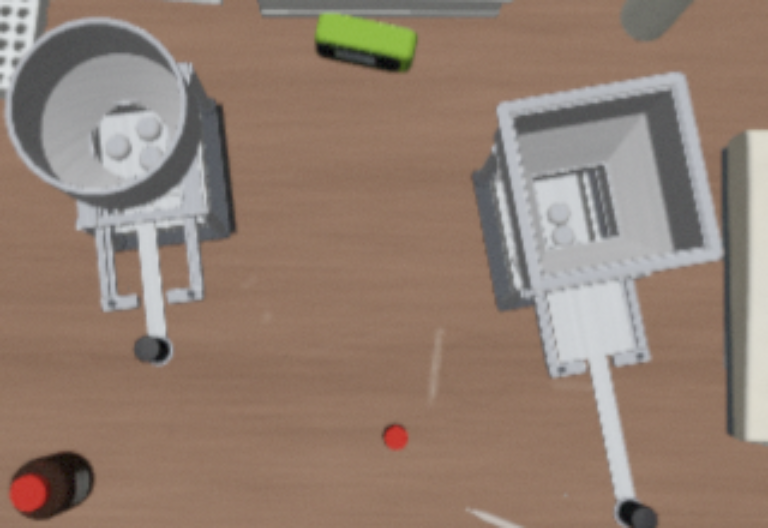

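The square gate's plate now sits against its stop bar, with the knob's top at about (437,345) in full-frame pixels. The round gate looks unchanged, with its knob at about (233,275). I'll do one numeric check and hand in.

Run:
```python
from h import *
from rig import job
t=np.load('top.npz');k=onz(t,(170+640/2.4,130+517/2.4),.165)
k0=onz(t,(429.1,302.9),.165);print(k,np.linalg.norm(k-k0))
print(job.hand_in())
```

```text
[ 0.46132811 -0.07251143  0.165     ] 0.07339278806510847
the job is handed in; nothing more can be done
None
```

The square hopper's gate is drawn out to its end stop and the knob is released; the round hopper's gate was never touched. I handed the job in at about 8.4 s of the 29 s allowed; no verdict was given.

- **End stop:** after about 76 mm of pull the arm stopped moving while the wrist force rose to 15 N. The last picture shows the gate's plate against the stop bar.
- **Travel:** the last top picture gives about 73 mm of knob travel, against the arm's 76 mm. That is a few mm of pixel-reading error. The gate started about 3 mm out, so both figures put it between 76 and 80 mm out, above the 70 mm needed.
- **Round gate:** its knob is at the same pixel position, about (233,275), as in the first picture.
- **Robot clear:** the gripper is open, about 0.15 m to the side of the knob and 0.27 m above the desk. The wrist force reads about 1 N, the same as when moving free.

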